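# Slide the shim plate under the jig's low bridge to the stop

## Robot

A 6-joint arm with a two-finger parallel gripper is mounted at the origin on a cart in front of the work surface, level with it; the furniture and walls round the work are solid. World frame = base frame: x ahead of the robot, y to its left, z up, the work surface at z = 0. Lengths are in m, angles in rad, forces in N, time in s.
With the tool pointing down it reaches from about 0.25 to 0.725 m from the base axis. Payload 9.7 kg.
Tool frame: the origin (TCP) lies at the very end of the fingers, on their centre line; the grasp point (between the pads) lies 19 mm behind it; z points along the fingers, y is the line along which they close (so a half turn about z gives the same grasp; the last joint's range is limited). The gripper opens to 85 mm and grips with 20 to 120 N. Pads are 22 mm wide; open, the fingers measure 114 mm over their backs; the gripper's body (76 mm by 85 mm) begins 54 mm behind the grasp point. The pads swing forward as they close: fully open they stand 13 mm farther back than shut.
Start: joints at [-1.155, 0.087, 0.176, 1.66, 0, 1.571], TCP at [0.222, -0.503, 0.202] pointing down, gripper open.
Joint ranges: [-3.13, 3.13], [-0.85, 1.81], [-1.15, 1.24], [-2.2, 2.28], [-1.44, 1.52], [-3.14, 3.14]. Speed limits (rad/s): [2.22, 2.22, 2.57, 3.14, 3.14, 3.14].

## Interface

Orientations are given as a unit quaternion [x, y, z, w].
In Python, from station import arm, cams gives the robot as it stands.
- The arm moves only by the shell command python3 -m creep 'ROWS' [FORCE]. ROWS is a JSON object whose one key "increments" holds a list of rows, each an object with "dr": the turn, a rotation vector about the tool's x, y, z in units of 8 degrees (1.0 is 8 degrees), a list of three; "offset": the shift along the tool's x, y, z in mm, a list of three; "gripper": the finger opening in mm, from 0 to 85.4. A call has exactly 5 rows; each row shifts and turns the commanded pose from where the row before left it, along the tool's axes as they then stand; what a row does not reach is not made up. A row lasts 1/8 s, in which the tool goes at most 62.5 mm and 10.7 degrees, less where a joint would pass 70% of its speed; a pose out of reach is approached as far as the arm can. A call with a gripper value outside its range is refused whole. The fingers move at their own pace and stop on an object; FORCE is the grip in N (left out, the last holds). Time passes only in rows, so rows that do not move let the fingers close, or fill a call up. It gives the time, the measured TCP pose, the force, the opening and the grip force at its end, in the units of the state.
- arm.read_state(): the state, without advancing time (a new reading comes with each control period).
- cams.capture(name): name is "scene" or "top"; returns (picture, depth): 480x640x3 uint8, red, green, blue; 480x640 float32, m along the optical axis (not along the pixel's ray), 0 where there is no reading.
- cams.camera_info(name): a dict with "camera_matrix" (3x3 intrinsics, pixels), "R" (3x3) and "t" (3): a world point X has camera coordinates R X + t. Camera axes: x right, y down, z forward; pixel columns grow to the right and rows downward; lengths in m; the calibration is good to about 2 mm. A picture is of the moment at which its call begins. camera_info takes no time and is no camera call.
- arm.hand_in(): hands the job in; it is judged then, once.
The state is a dict: "clock": time; "joint_pos": joint angles; "joint_velocities": joint speeds; "tau": joint torques, N m; "ee_pos": TCP position; "orientation": TCP orientation; "force": force on the tool from outside, world axes, zero at the start; "wrist_torque": the same for the moment, N m; "width": finger opening in m; "grasp_force": force on a finger pad.
Only numpy, scipy, OpenCV 4.12 (cv2) and the standard library are available. Lean on these libraries where they do the work, as an engineer would, in place of code of your own. Each camera call takes 0.05 s, during which the arm holds its last target. There are 200 camera calls.

## Task

Push the loose aluminium plate across the table with the fingertips, a short edge leading, through the open side of the jig and under its low bridge until that edge rests fully home and square against the stop bar; then leave it. Keep it flat on the table all the way: do not lift or tip it, do not ram it into the jig, and leave the upright pin gauge, the black deburring tool and the steel ring where they are.

Things in the scene. Friction and masses are not known exactly. Their poses are not given: they have to be found in the camera images.
- plate: Loose flat aluminium plate, 120 x 94 x 10 mm, about 0.3 kg, four 9 mm holes near its corners. Origin: centre of its underside; x along its 120 mm length, y along its width, z up. Both ends are alike: either may lead. Starts flat on the table, centre 20 to 24 cm before the bridge and 1 to 5 cm to the jig's +y side, turned up to 0.35 rad. Slides with friction, stops when the push stops.
- jig: Steel jig, fixed to the table. Origin: on the table under the middle of the bridge. x is the way in (open side at -x, stop bar at +x), y across, z up. Bridge: bar 140 mm long in y, x -15 to +15 mm, underside 14.5 mm above the table, top at 28.5 mm; a round screw head in its middle reaches 42.5 mm.
- jig_mouth (a point): Middle of the opening under the bridge's front edge, on the table, at x = -15 mm of the jig. The opening is 104 mm wide (5 mm spare on each side of the plate) between two rails 14.5 mm high, 18 mm wide, that run from here past the stop bar. Axes as the jig's.
- jig_stop (a point): Middle of the stop bar's face at table height, at x = +45 mm of the jig; the bar is 104 mm long in y and 20 mm high. With the plate home its centre is 60 mm before this point and its rear edge 120 mm before it, 60 mm outside the bridge. Axes as the jig's.
- pin: Bystander: steel plug gauge (the pin gauge) standing on end, 24 mm across and 63 mm high, its origin at the centre of its foot. To be left alone.
- cutter: Bystander: black hand deburring tool with yellow caps, lying, 104 x 30 x 29 mm, origin under its middle, long in its y. To be left alone.
- ring: Bystander: thin steel ring lying flat, 80 mm across, 20 mm high, origin under its centre. To be left alone.

How it is judged:
By the outcome, as a careful person would: the job done as asked, in the order asked, and still so for the second after the job is handed in, with the robot touching nothing.
It also fails if it takes over 70 s, if anything falls off the work surface, if the arm or the gripper's body presses on something with over 40 N, if the wrist force passes 120 N, or if a joint passes its speed limit or range.

## Working session

There is one attempt and no reset: what is moved stays moved. The work goes in short steps, Python scripts to look and compute and a shell command to move; the robot and the scene stay as the last step left them, time stands still between calls to the robot, and variables do not carry over. Pictures are saved under pics/ and viewed, at most 10 in all, crops included, and the job is handed in when it is done.

```bash
ls; mkdir -p pics
python3 - <<'E'
from station import arm,cams
import cv2,numpy as np
s=arm.read_state();print({k:np.round(v,3).tolist() for k,v in s.items()})
for n in("scene","top"):
    p,d=cams.capture(n);cv2.imwrite(f"pics/{n}0.png",p[:,:,::-1]);np.savez(f"{n}0.npz",p=p,d=d)
    i=cams.camera_info(n);print(n,np.round(i["camera_matrix"],1).tolist(),np.round(i["R"],3).tolist(),np.round(i["t"],3))
E
```

```text
pics
{'clock': 0.0, 'joint_pos': [-1.155, 0.087, 0.175, 1.66, -0.0, 1.571], 'joint_velocities': [-0.0, -0.001, 0.0, -0.0, -0.001, 0.002], 'tau': [-0.002, -52.04, 46.48, 0.016, -0.0, 0.0], 'ee_pos': [0.222, -0.503, 0.201], 'orientation': [0.978, 0.206, -0.0, -0.001], 'force': [-0.401, -0.178, -0.413], 'wrist_torque': [0.014, 0.016, 0.006], 'grasp_force': 0.0, 'width': 0.086}
scene [[576.6, 0.0, 322.7], [0.0, 576.6, 240.0], [0.0, 0.0, 1.0]] [[-0.888, -0.46, 0.013], [-0.279, 0.516, -0.81], [0.366, -0.722, -0.587]] [0.346 0.25  1.109]
top [[445.0, 0.0, 318.4], [0.0, 445.0, 244.0], [0.0, 0.0, 1.0]] [[-0.012, -1.0, 0.002], [-0.999, 0.012, -0.035], [0.035, -0.003, -0.999]] [-0.154  0.479  1.055]
```

View pics/top0.png

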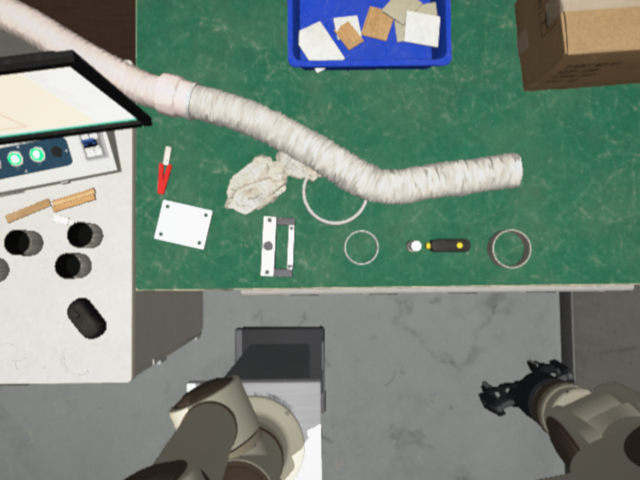

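View pics/scene0.png

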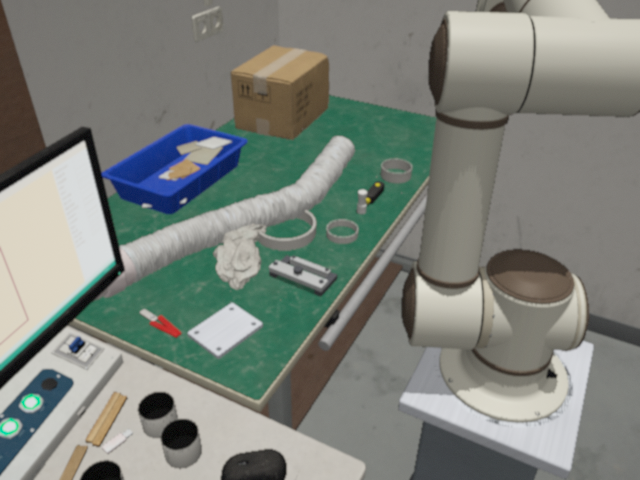

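The top view shows the plate at about (183,225), the jig bridge at (270,246), and the stop bar to its right at (291,247). So the way in runs along image right, which is world -y. The ring, pin and tool lie further right at about (361,246), (415,246) and (448,245). The scene view agrees, with the plate at (225,328) and the jig at (302,273).

```bash
cat > h.py <<'E'
import cv2,numpy as np
from station import arm,cams
def w(n,px,z):
    i=cams.camera_info(n);R=np.array(i["R"]);t=np.array(i["t"]);K=np.array(i["camera_matrix"])
    px=np.atleast_2d(np.asarray(px,float));r=np.c_[px,np.ones(len(px))]@np.linalg.inv(K).T@R
    c=-R.T@t; return c+r*((z-c[2])/r[:,2])[:,None]
def rect(p,box,lo=150,sat=40):
    x0,y0,x1,y1=box;c=p[y0:y1,x0:x1];h=cv2.cvtColor(c,cv2.COLOR_RGB2HSV)
    m=((h[...,2]>lo)&(h[...,1]<sat)).astype(np.uint8)
    cs,_=cv2.findContours(m,cv2.RETR_EXTERNAL,cv2.CHAIN_APPROX_NONE)
    k=max(cs,key=cv2.contourArea)
    return k[:,0]+[x0,y0]
def pose(n,k,z):
    q=w(n,k,z)[:,:2]*1000
    r=cv2.minAreaRect(q.astype(np.float32));return r,cv2.boxPoints(r)
E
python3 - <<'E'
from h import *
for n,bs in(("top",dict(plate=(140,193,225,260),bridge=(255,208,277,284),stop=(286,208,300,284))),("scene",dict(plate=(180,295,270,360)))):
    f=np.load(n+"0.npz");p,d=f["p"],f["d"]
    for k,b in bs.items():
        c=rect(p,b);z={"plate":.01,"bridge":.0285,"stop":.02}[k]
        r,bx=pose(n,c,z);print(n,k,np.round(r[0],1),np.round(r[1],1),round(r[2],2),np.round(bx,0).tolist(),"n",len(c))
p=np.load("top0.npz")["p"][195:295,140:310];cv2.imwrite("pics/c0.png",cv2.resize(p[:,:,::-1],None,fx=4.5,fy=4.5,interpolation=2))
E
```

```text
top plate [528.3 163.1] [123.2  97.4] 76.55 [[467.0, 114.0], [561.0, 92.0], [590.0, 212.0], [495.0, 234.0]] n 174
top bridge [473.2 -41.8] [ 31.9 141.4] 86.84 [[402.0, -54.0], [543.0, -62.0], [545.0, -30.0], [403.0, -22.0]] n 143
top stop [471.2 -93.6] [ 15.8 106.6] 86.7 [[418.0, -98.0], [524.0, -105.0], [525.0, -89.0], [419.0, -83.0]] n 95
scene plate [529.2 164.1] [123.7  98. ] 76.43 [[467.0, 115.0], [562.0, 92.0], [591.0, 213.0], [496.0, 236.0]] n 150
```

View pics/c0.png

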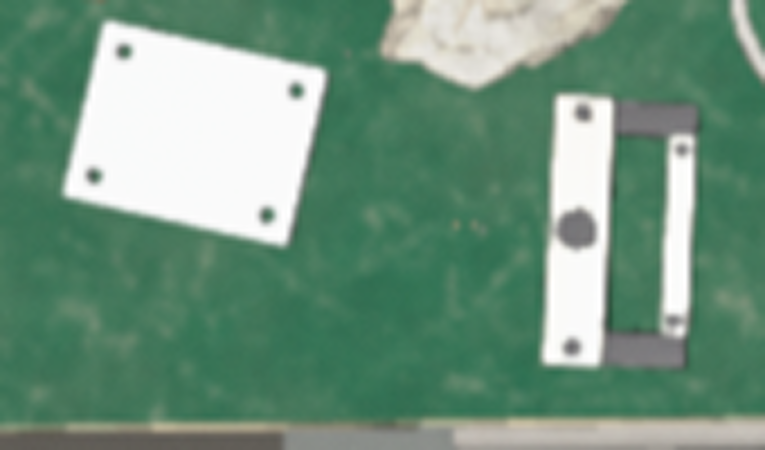

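The plate measures 123x97 mm and the bridge 141x32 mm, so both match the given sizes, and the two views agree. The jig's x heading is about -93.2°. In the jig frame the plate is at (-208, +44) mm, turned about 10°. I'll push it sideways with two fingers first, which squares it up, and then push it straight in from the rear. Before that I'll test which way the wrist turns.

```bash
python3 -m creep '{"increments":[{"dr":[0,0,1],"offset":[0,0,0],"gripper":50},{"dr":[0,0,1],"offset":[0,0,0],"gripper":50},{"dr":[0,0,1],"offset":[0,0,0],"gripper":50},{"dr":[0,0,0.4],"offset":[0,0,0],"gripper":50},{"dr":[0,0,0],"offset":[0,0,0],"gripper":50}]}'
python3 - <<'E'
from h import *
s=arm.read_state();print(s["joint_pos"],s["clock"])
from scipy.spatial.transform import Rotation as R
M=R.from_quat(s["orientation"]).as_matrix();print(np.round(M,3),np.degrees(np.arctan2(M[1,0],M[0,0])))
d=np.load("top0.npz")["d"];i=cams.camera_info("top")
# heights of some items: hose, monitor corner, paper
for px in [(350,170),(300,120),(400,185),(250,190),(145,120),(120,100),(165,165)]:
    z=d[px[1],px[0]];K=np.array(i["camera_matrix"]);c=np.linalg.inv(K)@[px[0],px[1],1]*z;print(px,np.round(np.array(i["R"]).T@(c-np.array(i["t"])),3))
E
```

```text
clock: 0.72
ee_pos: [0.2221, -0.503, 0.2016]
orientation: [1.0, -0.029, -0.0, -0.0]
force: [0.2, 0.1, -0.6]
width: 0.0499
grasp_force: 0.0
[-1.15495002e+00  8.71744124e-02  1.75526511e-01  1.65979363e+00
 -3.99606591e-06  2.04503711e+00] 0.725
[[ 0.998 -0.058 -0.   ]
 [-0.058 -0.998  0.001]
 [-0.    -0.001 -1.   ]] -3.3457521583349683
(350, 170) [ 0.639 -0.233  0.081]
(300, 120) [ 0.778 -0.119  0.006]
(400, 185) [ 0.603 -0.343  0.086]
(250, 190) [ 0.6   -0.005  0.062]
(145, 120) [0.738 0.203 0.141]
(120, 100) [0.738 0.203 0.26 ]
(165, 165) [ 0.673  0.209 -0.001]
```

```bash
python3 -m creep '{"increments":[{"dr":[0,0,-1.125],"offset":[0,0,0],"gripper":50},{"dr":[0,0,-1.125],"offset":[0,0,0],"gripper":50},{"dr":[0,0,-1.125],"offset":[0,0,0],"gripper":50},{"dr":[0,0,-1.125],"offset":[0,0,0],"gripper":50},{"dr":[0,0,-1.125],"offset":[0,0,0],"gripper":50}]}' >/dev/null
python3 -m creep '{"increments":[{"dr":[0,0,-1.125],"offset":[0,0,0],"gripper":50},{"dr":[0,0,-1.125],"offset":[0,0,0],"gripper":50},{"dr":[0,0,-1.125],"offset":[0,0,0],"gripper":50},{"dr":[0,0,-1.125],"offset":[0,0,0],"gripper":50},{"dr":[0,0,-1.125],"offset":[0,0,0],"gripper":50}]}' >/dev/null
python3 -m creep '{"increments":[{"dr":[0,0,-1.125],"offset":[0,0,0],"gripper":50},{"dr":[0,0,-1.125],"offset":[0,0,0],"gripper":50},{"dr":[0,0,-1.125],"offset":[0,0,0],"gripper":50},{"dr":[0,0,-1.125],"offset":[0,0,0],"gripper":50},{"dr":[0,0,-1.125],"offset":[0,0,0],"gripper":50}]}' >/dev/null
python3 -m creep '{"increments":[{"dr":[0,0,-1.125],"offset":[0,0,0],"gripper":50},{"dr":[0,0,-1.125],"offset":[0,0,0],"gripper":50},{"dr":[0,0,-1.125],"offset":[0,0,0],"gripper":50},{"dr":[0,0,-1.125],"offset":[0,0,0],"gripper":50},{"dr":[0,0,-1.125],"offset":[0,0,0],"gripper":50}]}'
cat > st.py <<'E'
from h import *
from scipy.spatial.transform import Rotation as R
s=arm.read_state();M=R.from_quat(s["orientation"]).as_matrix()
print(round(s["clock"],2),np.round(s["joint_pos"],2),np.round(np.array(s["ee_pos"])*1000,1),"head",round(np.degrees(np.arctan2(M[1,0],M[0,0])),2),"tilt",np.round(M[:2,2],4),"F",np.round(s["force"],1))
E
python3 st.py
```

```text
clock: 3.22
ee_pos: [0.2221, -0.5031, 0.2018]
orientation: [0.026, 1.0, 0.0, -0.0]
force: [0.3, 0.6, 0.3]
width: 0.05
grasp_force: 0.0
3.23 [-1.16  0.09  0.18  1.66 -0.   -1.1 ] [ 222.1 -503.1  201.8] head 177.01 tilt [-0.0002  0.0004] F [0.3 0.6 0.3]
```

```bash
python3 -m creep '{"increments":[{"dr":[0,0,0],"offset":[-24,45.5,0],"gripper":50},{"dr":[0,0,0],"offset":[-24,45.5,0],"gripper":50},{"dr":[0,0,0],"offset":[-24,45.5,0],"gripper":50},{"dr":[0,0,0],"offset":[-24,45.5,0],"gripper":50},{"dr":[0,0,0],"offset":[-24,45.5,0],"gripper":50}]}'; python3 st.py
python3 -m creep '{"increments":[{"dr":[0,0,0],"offset":[-24,45.5,0],"gripper":50},{"dr":[0,0,0],"offset":[-24,45.5,0],"gripper":50},{"dr":[0,0,0],"offset":[-24,45.5,0],"gripper":50},{"dr":[0,0,0],"offset":[-24,45.5,0],"gripper":50},{"dr":[0,0,0],"offset":[-24,45.5,0],"gripper":50}]}'>/dev/null; python3 st.py
python3 -m creep '{"increments":[{"dr":[0,0,0],"offset":[-24,45.5,0],"gripper":50},{"dr":[0,0,0],"offset":[-24,45.5,0],"gripper":50},{"dr":[0,0,0],"offset":[-24,45.5,0],"gripper":50},{"dr":[0,0,0],"offset":[-24,45.5,0],"gripper":50},{"dr":[0,0,0],"offset":[-24,45.5,0],"gripper":50}]}'>/dev/null; python3 st.py
```

```text
clock: 3.85
ee_pos: [0.3559, -0.2816, 0.2019]
orientation: [0.029, 1.0, -0.0, 0.0]
force: [1.1, -0.6, 0.6]
width: 0.0501
grasp_force: 0.0
3.85 [-0.67 -0.14 -0.05  1.66  0.   -0.61] [ 355.9 -281.6  201.9] head 176.7 tilt [ 0.0002 -0.0001] F [ 1.1 -0.6  0.6]
4.47 [-0.12 -0.05  0.04  1.66 -0.   -0.07] [489.2 -61.4 202. ] head 176.73 tilt [ 0.0002 -0.0001] F [ 0.5 -0.7 -0.3]
5.1 [ 0.25  0.32  0.45  1.7  -0.    0.31] [622.4 158.5 201.8] head 176.72 tilt [-0.0001 -0.0001] F [ 0.3 -1.  -0. ]
```

```bash
python3 -m creep '{"increments":[{"dr":[0,0,0],"offset":[0,0,38],"gripper":50},{"dr":[0,0,0],"offset":[0,0,38],"gripper":50},{"dr":[0,0,0],"offset":[0,0,38],"gripper":50},{"dr":[0,0,0],"offset":[0,0,38],"gripper":50},{"dr":[0,0,0],"offset":[0,0,38],"gripper":50}]}'>/dev/null; python3 st.py
python3 - <<'E'
from h import *
p,_=cams.capture("scene");c=p[225:365,150:340];cv2.imwrite("pics/s1.png",cv2.resize(c[:,:,::-1],None,fx=4,fy=4,interpolation=2))
E
```

```text
5.72 [ 0.25  0.31  0.07  1.33 -0.    0.3 ] [621.5 156.9  10.5] head 176.72 tilt [-0.0003 -0.0001] F [-0.1 -0.3  0.1]
```

View pics/s1.png

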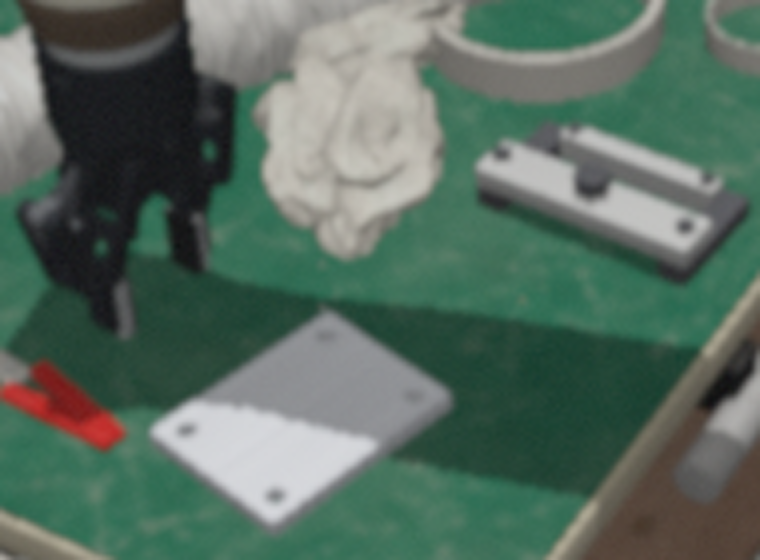

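The fingers stand beside the plate's +y long edge, with tips at crop (120,330) and (195,265), clear of the plate and the red pliers at (60,400). I'll lower them close to the table.

```bash
python3 -m creep '{"increments":[{"dr":[0,0,0],"offset":[0,0,3],"gripper":50},{"dr":[0,0,0],"offset":[0,0,3],"gripper":50},{"dr":[0,0,0],"offset":[0,0,1.5],"gripper":50},{"dr":[0,0,0],"offset":[0,0,0],"gripper":50},{"dr":[0,0,0],"offset":[0,0,0],"gripper":50}]}'>/dev/null; python3 st.py
python3 - <<'E'
from h import *
p,_=cams.capture("scene");c=p[265:325,150:230];cv2.imwrite("pics/s2.png",cv2.resize(c[:,:,::-1],None,fx=8,fy=8,interpolation=2))
E
```

```text
6.4 [ 0.25  0.31  0.06  1.32 -0.    0.31] [622. 157.   5.] head 176.62 tilt [0.0007 0.0002] F [-0.5  0.2 -0.3]
```

View pics/s2.png

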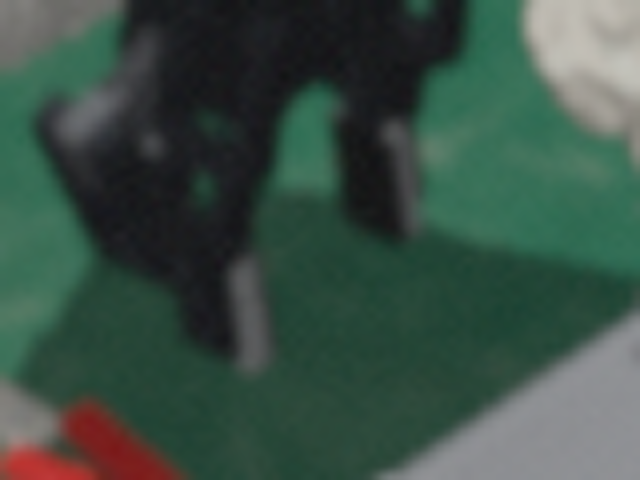

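Run:
```python
from h import *
px=np.array([(270,365),(240,368),(420,228),(395,238)])/8+[150,265]
for z in(0,.005,.010,.015,.02): print(z,np.round(w("scene",px,z)[:,:2]*1000).tolist())
```

```text
0 [[643.0, 156.0], [649.0, 161.0], [641.0, 92.0], [645.0, 99.0]]
0.005 [[639.0, 160.0], [645.0, 165.0], [637.0, 97.0], [641.0, 103.0]]
0.01 [[635.0, 164.0], [641.0, 169.0], [633.0, 101.0], [637.0, 108.0]]
0.015 [[631.0, 168.0], [637.0, 173.0], [629.0, 105.0], [633.0, 112.0]]
0.02 [[627.0, 172.0], [633.0, 176.0], [626.0, 110.0], [629.0, 116.0]]
```

Run:
```python
from h import *
i=cams.camera_info("scene");R=np.array(i["R"]);t=np.array(i["t"]);K=np.array(i["camera_matrix"])
q=K@(R@[.622,.157,.005]+t);print("tcp px",q[:2]/q[2])
p,d=cams.capture("scene");np.savez("s3.npz",p=p,d=d)
v,u=np.mgrid[265:318,150:212];z=d[265:318,150:212]
P=(np.stack([u*z,v*z,z],-1)@np.linalg.inv(K).T-t)@R
m=(p[265:318,150:212].astype(int)@[-1,2,-1]<14)&(z>0)
Q=P[m]*1000
print("dark pts",len(Q))
for lo in range(-5,90,10):
    s=Q[(Q[:,2]>lo)&(Q[:,2]<=lo+10)]
    if len(s):print(lo,len(s),np.round(s.min(0)),np.round(s.max(0)))
for c in[(255,350),(250,300),(225,330),(405,215),(375,200)]:
    a,b=c[0]//8,c[1]//8;print(c,np.round(P[b,a]*1000),p[265+b,150+a])
```

```text
tcp px [191.01600866 312.37052221]
dark pts 1311
-5 29 [580. 123.  -2.] [697. 205.   5.]
5 19 [574.  80.   5.] [776. 211.  14.]
15 22 [761.  75.  15.] [777. 108.  25.]
25 32 [759.  76.  25.] [772. 110.  35.]
35 25 [611.  99.  35.] [772. 191.  45.]
45 60 [609. 110.  46.] [766. 200.  55.]
55 76 [608. 122.  55.] [630. 199.  65.]
65 57 [610. 123.  65.] [626. 199.  75.]
75 62 [608. 114.  75.] [626. 210.  85.]
85 123 [607. 104.  85.] [635. 219.  95.]
(255, 350) [613. 192.  50.] [87 89 89]
(250, 300) [614. 188.  63.] [84 85 86]
(225, 330) [618. 194.  55.] [28 30 33]
(405, 215) [610. 134.  52.] [55 57 58]
(375, 200) [621. 133.  49.] [22 23 26]
```

The depth image shows the fingertips at about z = 45 mm, while the reported TCP is at 5 mm. The xy position agrees. I'll trust vision and touch, lower in small steps, and re-measure each time.

```bash
cat > tip.py <<'E'
from h import *
s=arm.read_state();e=np.array(s["ee_pos"])*1000
for n in("scene","top"):
    i=cams.camera_info(n);R=np.array(i["R"]);t=np.array(i["t"]);K=np.array(i["camera_matrix"])
    p,d=cams.capture(n);v,u=np.mgrid[0:480,0:640]
    P=(np.stack([u*d,v*d,d],-1)@np.linalg.inv(K).T-t)@R*1000
    m=(d>0)&(np.abs(P[...,:2]-e[:2]).max(-1)<52)&(p.max(-1)<120)&(np.ptp(p.astype(int),axis=-1)<14)&(P[...,2]>3)
    Q=P[m];z=np.sort(Q[:,2]);print(n,len(Q),"low z",np.round(z[:12:2]))
    L=Q[Q[:,2]<z[0]+25];print(" min",np.round(L.min(0)),"max",np.round(L.max(0)))
E
python3 tip.py
python3 -m creep '{"increments":[{"dr":[0,0,0],"offset":[0,0,2],"gripper":50},{"dr":[0,0,0],"offset":[0,0,2],"gripper":50},{"dr":[0,0,0],"offset":[0,0,0],"gripper":50},{"dr":[0,0,0],"offset":[0,0,0],"gripper":50},{"dr":[0,0,0],"offset":[0,0,0],"gripper":50}]}'>/dev/null; python3 st.py;python3 tip.py
```

```text
scene 4142 low z [ 3. 39. 39. 40. 42. 42.]
 min [587. 169.   3.] max [674. 207.   5.]
top 1120 low z [ 4.  9. 10. 11. 14. 44.]
 min [571. 133.   4.] max [620. 178.  14.]
7.22 [0.25 0.32 0.05 1.31 0.   0.31] [6.218e+02 1.570e+02 6.000e-01] head 176.62 tilt [0.0001 0.    ] F [-0.6 -0.1 -0.4]
scene 4095 low z [ 3. 34. 36. 37. 38. 38.]
 min [580. 145.   3.] max [585. 169.   4.]
top 1108 low z [ 8. 11. 11. 15. 43. 43.]
 min [571. 136.   8.] max [581. 179.  15.]
```

```bash
python3 -m creep '{"increments":[{"dr":[0,0,0],"offset":[0,0,4],"gripper":50},{"dr":[0,0,0],"offset":[0,0,4],"gripper":50},{"dr":[0,0,0],"offset":[0,0,4],"gripper":50},{"dr":[0,0,0],"offset":[0,0,4],"gripper":50},{"dr":[0,0,0],"offset":[0,0,0],"gripper":50}]}'>/dev/null; python3 st.py
python3 -m creep '{"increments":[{"dr":[0,0,0],"offset":[0,0,4],"gripper":50},{"dr":[0,0,0],"offset":[0,0,4],"gripper":50},{"dr":[0,0,0],"offset":[0,0,0],"gripper":50},{"dr":[0,0,0],"offset":[0,0,0],"gripper":50},{"dr":[0,0,0],"offset":[0,0,0],"gripper":50}]}'>/dev/null; python3 st.py;python3 tip.py
python3 - <<'E'
from h import *
p,_=cams.capture("scene");c=p[265:325,150:230];cv2.imwrite("pics/s4.png",cv2.resize(c[:,:,::-1],None,fx=8,fy=8,interpolation=2))
E
```

```text
7.95 [0.25 0.33 0.03 1.28 0.   0.31] [621.4 156.9 -16. ] head 176.63 tilt [-0.0008 -0.0001] F [0.4 0.4 0.5]
8.57 [0.25 0.33 0.02 1.26 0.   0.31] [621.8 157.  -23.3] head 176.62 tilt [0.0002 0.0001] F [-0.2  0.1  0.2]
scene 3927 low z [ 8. 12. 13. 13. 14. 15.]
 min [608. 119.   8.] max [632. 199.  33.]
top 969 low z [ 5. 11. 12. 14. 21. 21.]
 min [571. 123.   5.] max [614. 179.  27.]
```

View pics/s4.png

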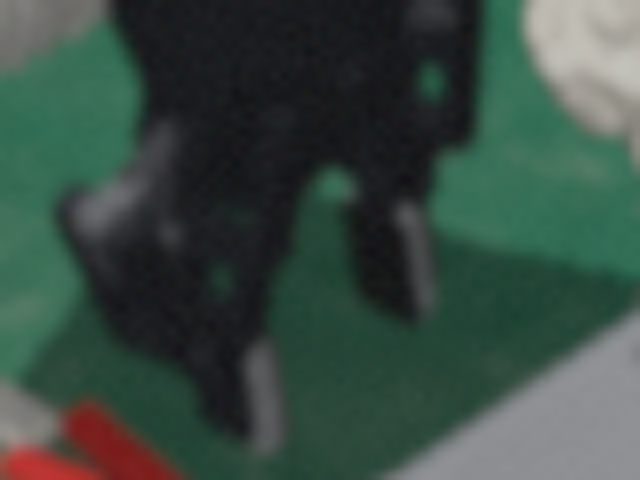

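The tips have dropped and now hang at about z = 12 mm, at crop (265,455) and (420,320), still free. I'll feel for the table 1 mm at a time.

```bash
python3 -m creep '{"increments":[{"dr":[0,0,0],"offset":[0,0,2],"gripper":50},{"dr":[0,0,0],"offset":[0,0,2],"gripper":50},{"dr":[0,0,0],"offset":[0,0,1],"gripper":50},{"dr":[0,0,0],"offset":[0,0,0],"gripper":50},{"dr":[0,0,0],"offset":[0,0,0],"gripper":50}]}'>/dev/null; python3 st.py
python3 -m creep '{"increments":[{"dr":[0,0,0],"offset":[0,0,1],"gripper":50},{"dr":[0,0,0],"offset":[0,0,0],"gripper":50},{"dr":[0,0,0],"offset":[0,0,0],"gripper":50},{"dr":[0,0,0],"offset":[0,0,0],"gripper":50},{"dr":[0,0,0],"offset":[0,0,0],"gripper":50}]}'>/dev/null; python3 st.py;python3 tip.py
```

```text
9.35 [ 0.25  0.33  0.02  1.25 -0.    0.31] [621.8 157.  -28.5] head 176.63 tilt [0. 0.] F [-0.1  0.1  0.1]
9.97 [0.25 0.33 0.01 1.25 0.   0.31] [621.8 157.  -29.5] head 176.62 tilt [0.0001 0.    ] F [-0.6 -0.9 -0. ]
scene 3882 low z [6. 6. 7. 7. 7. 8.]
 min [608. 120.   6.] max [631. 199.  31.]
top 954 low z [ 3.  8. 10. 12. 13. 14.]
 min [572. 121.   3.] max [614. 179.  27.]
```

```bash
python3 -m creep '{"increments":[{"dr":[0,0,0],"offset":[0,0,2],"gripper":50},{"dr":[0,0,0],"offset":[5,0,0],"gripper":50},{"dr":[0,0,0],"offset":[5,0,0],"gripper":50},{"dr":[0,0,0],"offset":[5,0,0],"gripper":50},{"dr":[0,0,0],"offset":[4,0,0],"gripper":50}]}'>/dev/null; python3 st.py
python3 -m creep '{"increments":[{"dr":[0,0,0],"offset":[4,0,0],"gripper":50},{"dr":[0,0,0],"offset":[4,0,0],"gripper":50},{"dr":[0,0,0],"offset":[4,0,0],"gripper":50},{"dr":[0,0,0],"offset":[4,0,0],"gripper":50},{"dr":[0,0,0],"offset":[4,0,0],"gripper":50}]}'>/dev/null; python3 st.py
python3 -m creep '{"increments":[{"dr":[0,0,0],"offset":[4,0,0],"gripper":50},{"dr":[0,0,0],"offset":[4,0,0],"gripper":50},{"dr":[0,0,0],"offset":[4,0,0],"gripper":50},{"dr":[0,0,0],"offset":[4,0,0],"gripper":50},{"dr":[0,0,0],"offset":[4,0,0],"gripper":50}]}'>/dev/null; python3 st.py
python3 - <<'E'
from h import *
p,_=cams.capture("scene");c=p[225:375,150:350];cv2.imwrite("pics/s5.png",cv2.resize(c[:,:,::-1],None,fx=4,fy=4,interpolation=2))
E
```

```text
10.7 [ 0.26  0.29 -0.04  1.24  0.    0.32] [602.4 158.2 -31.4] head 176.63 tilt [0.0001 0.    ] F [-1.1 -0.8  0.5]
11.32 [ 0.27  0.25 -0.09  1.23 -0.    0.33] [582.7 159.3 -31.4] head 176.62 tilt [0.0004 0.0001] F [1.6 0.2 0. ]
11.95 [ 0.28  0.2  -0.15  1.22 -0.    0.34] [562.6 160.4 -31.5] head 176.62 tilt [ 0.0001 -0.    ] F [ 1.7 -0.4  0.2]
```

View pics/s5.png

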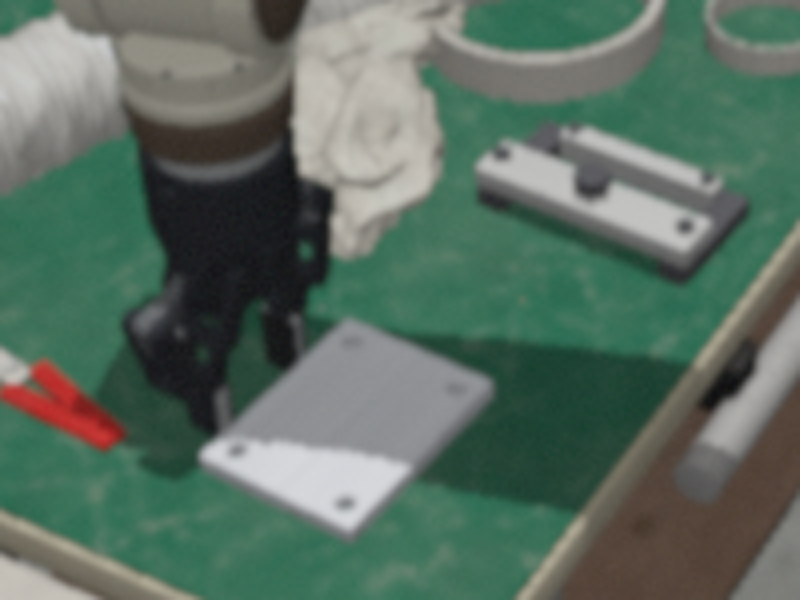

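The plate is flat and nearly flush with both fingers, with its near-left corner at crop (205,460). I'll push 20 mm more, back off, lift and measure.

```bash
python3 -m creep '{"increments":[{"dr":[0,0,0],"offset":[4,0,0],"gripper":50},{"dr":[0,0,0],"offset":[4,0,0],"gripper":50},{"dr":[0,0,0],"offset":[4,0,0],"gripper":50},{"dr":[0,0,0],"offset":[4,0,0],"gripper":50},{"dr":[0,0,0],"offset":[4,0,0],"gripper":50}]}'>/dev/null; python3 st.py
python3 -m creep '{"increments":[{"dr":[0,0,0],"offset":[0,0,0],"gripper":50},{"dr":[0,0,0],"offset":[-10,0,0],"gripper":50},{"dr":[0,0,0],"offset":[-15,0,-5],"gripper":50},{"dr":[0,0,0],"offset":[-15,0,-30],"gripper":50},{"dr":[0,0,0],"offset":[-10,0,-40],"gripper":50}]}'>/dev/null; python3 st.py
cat > pl.py <<'E'
from h import *
C=np.array([473.2,-41.8]);a=np.radians(-93.2);X=np.array([np.cos(a),np.sin(a)]);Y=np.array([-X[1],X[0]])
def meas(n,box):
    p,d=cams.capture(n);cv2.imwrite(f"pics/last_{n}.png",p[:,:,::-1])
    k=rect(p,box,lo=105,sat=45);r,b=pose(n,k,.01)
    e=b[np.argmax([np.linalg.norm(b[i]-b[(i+1)%4]) for i in range(4)])],b[(np.argmax([np.linalg.norm(b[i]-b[(i+1)%4]) for i in range(4)])+1)%4]
    v=(e[1]-e[0]);v*=np.sign(v@X);D=np.array(r[0])-C
    print(n,"centre",np.round(r[0],1),"size",np.round(r[1],1),"jig",np.round([D@X,D@Y],1),"rot rel jig deg",round(np.degrees(np.arctan2(v@Y,v@X)),2))
E
python3 - <<'E'
from pl import *
meas("top",(140,193,250,280));meas("scene",(185,300,290,365))
i=cams.camera_info("top");K=np.array(i["camera_matrix"]);_,d=cams.capture("top")
for u,v in[(60,350),(110,250),(125,300)]:
    z=d[v,u];print(np.round(np.array(i["R"]).T@(np.linalg.inv(K)@[u,v,1]*z-np.array(i["t"])),3))
E
```

```text
12.62 [ 0.29  0.16 -0.2   1.21 -0.    0.35] [542.6 161.6 -31.5] head 176.62 tilt [ 0.0001 -0.    ] F [ 1.4  1.  -0.1]
13.25 [0.26 0.24 0.04 1.38 0.   0.32] [593.1 158.3  43. ] head 176.61 tilt [-0.0023 -0.0005] F [ 1.1  0.6 -0.2]
top centre [483.7 156.9] size [123.4  97.2] jig [-199.    -0.6] rot rel jig deg 0.05
scene centre [483.8 160.8] size [127.5 102.1] jig [-202.8   -0.7] rot rel jig deg 0.02
[0.346 0.12  0.589]
[0.453 0.078 0.565]
[0.397 0.059 0.57 ]
```

The plate is square, with rotation about 0° and jig y about -0.6 mm. Before moving behind it, I'll check the side desk's height in the first depth image.

```bash
python3 - <<'E'
from h import *
d=np.load("top0.npz")["d"];i=cams.camera_info("top");K=np.array(i["camera_matrix"])
for u,v in[(60,350),(110,220),(110,250),(125,300),(82,230),(140,240),(110,150),(30,160)]:
    z=d[v,u];print((u,v),np.round(np.array(i["R"]).T@(np.linalg.inv(K)@[u,v,1]*z-np.array(i["t"])),3))
E
python3 st.py
```

```text
(60, 350) [ 0.23   0.465 -0.009]
(110, 220) [ 0.542  0.348 -0.014]
(110, 250) [ 0.469  0.348 -0.014]
(125, 300) [ 0.348  0.309 -0.009]
(82, 230) [ 0.518  0.414 -0.01 ]
(140, 240) [0.492 0.269 0.001]
(110, 150) [0.704 0.33  0.026]
(30, 160) [0.68  0.511 0.037]
13.4 [0.26 0.24 0.04 1.37 0.   0.32] [595.  158.9  45.5] head 176.6 tilt [0.0036 0.001 ] F [-0.7  0.3 -1. ]
```

```bash
python3 -m creep '{"increments":[{"dr":[0,0,-1.125],"offset":[0,0,0],"gripper":50},{"dr":[0,0,-1.125],"offset":[0,0,0],"gripper":50},{"dr":[0,0,-1.125],"offset":[0,0,0],"gripper":50},{"dr":[0,0,-1.125],"offset":[0,0,0],"gripper":50},{"dr":[0,0,-1.125],"offset":[0,0,0],"gripper":50}]}'>/dev/null
python3 -m creep '{"increments":[{"dr":[0,0,-1.125],"offset":[0,0,0],"gripper":50},{"dr":[0,0,-1.125],"offset":[0,0,0],"gripper":50},{"dr":[0,0,-1.125],"offset":[0,0,0],"gripper":50},{"dr":[0,0,-1.125],"offset":[0,0,0],"gripper":50},{"dr":[0,0,-1.125],"offset":[0,0,0],"gripper":50}]}'>/dev/null;python3 st.py
python3 -m creep '{"increments":[{"dr":[0,0,0],"offset":[-20,27.5,0],"gripper":50},{"dr":[0,0,0],"offset":[-21,27.5,0],"gripper":50},{"dr":[0,0,0],"offset":[-21,27.5,0],"gripper":50},{"dr":[0,0,0],"offset":[-21,27.5,0],"gripper":50},{"dr":[0,0,0],"offset":[0,0,0],"gripper":50}]}'>/dev/null; python3 st.py
```

```text
14.65 [ 0.26  0.24  0.04  1.37  0.   -1.26] [592.2 158.5  41.9] head -93.08 tilt [-0.0021 -0.0005] F [-0.  -0.4 -0.6]
15.28 [ 0.47  0.08 -0.14  1.35  0.   -1.04] [486.1 248.9  42.4] head -93.23 tilt [-0.0017 -0.0006] F [-0.7 -0.6  0.7]
```

```bash
python3 -m creep '{"increments":[{"dr":[0,0,0],"offset":[0,-2.5,18],"gripper":50},{"dr":[0,0,0],"offset":[0,0,18],"gripper":50},{"dr":[0,0,0],"offset":[0,0,18],"gripper":50},{"dr":[0,0,0],"offset":[0,0,11],"gripper":50},{"dr":[0,0,0],"offset":[0,0,5],"gripper":50}]}'>/dev/null
python3 -m creep '{"increments":[{"dr":[0,0,0],"offset":[0,0,0],"gripper":50},{"dr":[0,0,0],"offset":[0,0,0],"gripper":50},{"dr":[0,0,0],"offset":[0,0,0],"gripper":50},{"dr":[0,0,0],"offset":[0,0,0],"gripper":50},{"dr":[0,0,0],"offset":[0,0,0],"gripper":50}]}'>/dev/null;python3 st.py;python3 tip.py
```

```text
16.52 [ 0.47  0.12 -0.23  1.22  0.   -1.04] [490.4 247.9 -26.4] head -93.37 tilt [0.0002 0.0001] F [0.1 0.3 0.3]
scene 3744 low z [3. 3. 3. 3. 3. 4.]
 min [440. 197.   3.] max [536. 264.  28.]
top 1382 low z [ 3.  4.  6.  8. 10. 12.]
 min [450. 199.   3.] max [529. 245.  28.]
```

```bash
python3 -m creep '{"increments":[{"dr":[0,0,0],"offset":[0,0,5],"gripper":50},{"dr":[0,0,0],"offset":[5,0,0],"gripper":50},{"dr":[0,0,0],"offset":[5,0,0],"gripper":50},{"dr":[0,0,0],"offset":[4,0,0],"gripper":50},{"dr":[0,0,0],"offset":[4,0,0],"gripper":50}]}'>/dev/null;python3 st.py
for k in 1 2; do :; done
python3 -m creep '{"increments":[{"dr":[0,0,0],"offset":[5,0,0],"gripper":50},{"dr":[0,0,0],"offset":[5,0,0],"gripper":50},{"dr":[0,0,0],"offset":[5,0,0],"gripper":50},{"dr":[0,0,0],"offset":[5,0,0],"gripper":50},{"dr":[0,0,0],"offset":[5,0,0],"gripper":50}]}'>/dev/null;python3 st.py
python3 -m creep '{"increments":[{"dr":[0,0,0],"offset":[5,0,0],"gripper":50},{"dr":[0,0,0],"offset":[5,0,0],"gripper":50},{"dr":[0,0,0],"offset":[5,0,0],"gripper":50},{"dr":[0,0,0],"offset":[5,0,0],"gripper":50},{"dr":[0,0,0],"offset":[5,0,0],"gripper":50}]}'>/dev/null;python3 st.py
python3 -m creep '{"increments":[{"dr":[0,0,0],"offset":[5,0,0],"gripper":50},{"dr":[0,0,0],"offset":[5,0,0],"gripper":50},{"dr":[0,0,0],"offset":[5,0,0],"gripper":50},{"dr":[0,0,0],"offset":[5,0,0],"gripper":50},{"dr":[0,0,0],"offset":[5,0,0],"gripper":50}]}'>/dev/null;python3 st.py
python3 -m creep '{"increments":[{"dr":[0,0,0],"offset":[5,0,0],"gripper":50},{"dr":[0,0,0],"offset":[5,0,0],"gripper":50},{"dr":[0,0,0],"offset":[5,0,0],"gripper":50},{"dr":[0,0,0],"offset":[5,0,0],"gripper":50},{"dr":[0,0,0],"offset":[5,0,0],"gripper":50}]}'>/dev/null;python3 st.py
python3 - <<'E'
from h import *
a,_=cams.capture("scene");b,_=cams.capture("top")
c=cv2.resize(a[215:355,180:360],None,fx=4,fy=4,interpolation=2)[:,:,::-1];cv2.imwrite("pics/s6.png",c)
cv2.imwrite("pics/t6.png",cv2.resize(b[195:295,150:310],None,fx=4.5,fy=4.5,interpolation=2)[:,:,::-1])
E
```

```text
17.25 [ 0.44  0.1  -0.26  1.21 -0.   -1.07] [489.4 229.5 -31.4] head -93.39 tilt [0.0001 0.    ] F [0.4 0.7 0.3]
17.88 [ 0.4   0.08 -0.29  1.21  0.   -1.11] [487.8 204.7 -31.5] head -93.37 tilt [0.0001 0.0002] F [1.  1.5 0.9]
18.5 [ 0.35  0.05 -0.32  1.2   0.   -1.16] [486.4 179.7 -31.5] head -93.37 tilt [0.0001 0.0001] F [-1.1  2.   0.9]
19.12 [ 0.31  0.03 -0.34  1.2   0.   -1.2 ] [484.9 154.7 -31.5] head -93.38 tilt [0.0001 0.0001] F [-0.3  2.5  1.6]
19.75 [ 0.26  0.01 -0.36  1.2   0.   -1.25] [483.4 129.8 -31.5] head -93.37 tilt [0. 0.] F [-0.2  3.5  1.2]
```

View pics/s6.png

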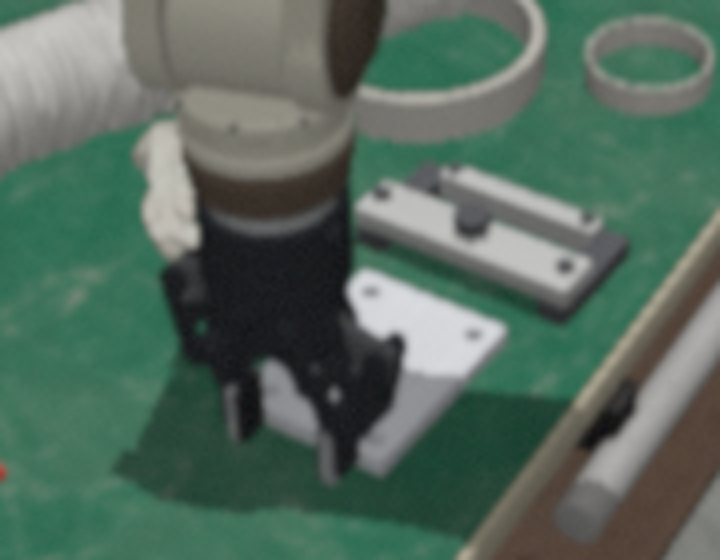

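View pics/t6.png

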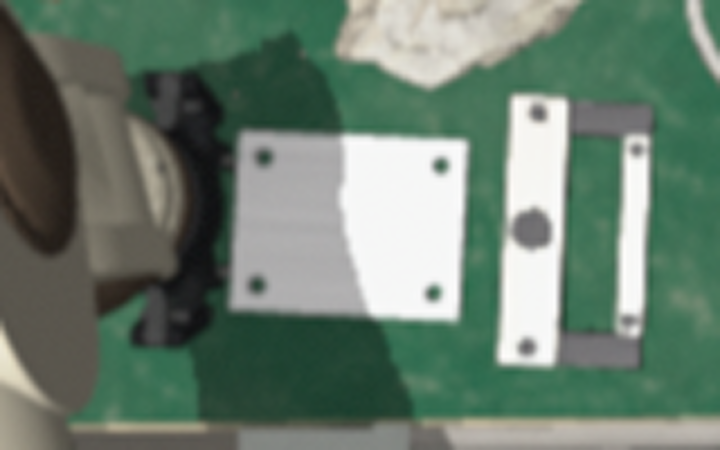

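Both views show the plate flat and square before the mouth. Its leading edge is at about column 463 in the top crop and the bridge front edge is at about 500. I'll measure it, then go on.

Run:
```python
from pl import *
meas("top",(199,193,258,280))
```

```text
top centre [478.3  57.4] size [123.6  97.6] jig [-99.4  -0.5] rot rel jig deg -0.28
```

```bash
python3 -m creep '{"increments":[{"dr":[0,0,0],"offset":[5,0,0],"gripper":50},{"dr":[0,0,0],"offset":[5,0,0],"gripper":50},{"dr":[0,0,0],"offset":[5,0,0],"gripper":50},{"dr":[0,0,0],"offset":[5,0,0],"gripper":50},{"dr":[0,0,0],"offset":[5,0,0],"gripper":50}]}'>/dev/null;python3 st.py
python3 -m creep '{"increments":[{"dr":[0,0,0],"offset":[4,0,0],"gripper":50},{"dr":[0,0,0],"offset":[4,0,0],"gripper":50},{"dr":[0,0,0],"offset":[4,0,0],"gripper":50},{"dr":[0,0,0],"offset":[4,0,0],"gripper":50},{"dr":[0,0,0],"offset":[4,0,0],"gripper":50}]}'>/dev/null;python3 st.py
python3 - <<'E'
from pl import *
meas("top",(199,193,258,280))
E
```

```text
20.52 [ 0.21 -0.01 -0.38  1.2  -0.   -1.3 ] [481.9 104.7 -31.6] head -93.38 tilt [-0.0001 -0.    ] F [-0.8  0.9 -1.1]
21.15 [ 0.17 -0.02 -0.39  1.2   0.   -1.34] [480.7  84.9 -31.5] head -93.38 tilt [-0.  0.] F [ 0.   1.9 -1.7]
top centre [475.5  31.5] size [90.5 97.8] jig [-73.3  -1.8] rot rel jig deg -87.49
```

```bash
python3 -m creep '{"increments":[{"dr":[0,0,0],"offset":[3,0,0],"gripper":50},{"dr":[0,0,0],"offset":[3,0,0],"gripper":50},{"dr":[0,0,0],"offset":[3,0,0],"gripper":50},{"dr":[0,0,0],"offset":[3,0,0],"gripper":50},{"dr":[0,0,0],"offset":[3,0,0],"gripper":50}]}'>/dev/null;python3 st.py
python3 -m creep '{"increments":[{"dr":[0,0,0],"offset":[3,0,0],"gripper":50},{"dr":[0,0,0],"offset":[3,0,0],"gripper":50},{"dr":[0,0,0],"offset":[3,0,0],"gripper":50},{"dr":[0,0,0],"offset":[2,0,0],"gripper":50},{"dr":[0,0,0],"offset":[2,0,0],"gripper":50}]}'>/dev/null;python3 st.py
cat > gap.py <<'E'
from h import *
p,_=cams.capture("top");h=cv2.cvtColor(p,cv2.COLOR_RGB2HSV)
# gap of green between plate front edge and stop bar, per row across the jig
for v in range(226,268,5):
    g=[u for u in range(272,294) if h[v,u,1]>60]; print(v,g[:1],g[-1:],len(g),end=" | ")
print()
E
python3 gap.py
```

```text
21.82 [ 0.14 -0.03 -0.4   1.2   0.   -1.37] [479.9  70.  -31.5] head -93.37 tilt [0.0001 0.0001] F [0.2 2.1 0.5]
22.45 [ 0.12 -0.03 -0.4   1.2   0.   -1.39] [479.1  57.1 -31.5] head -93.38 tilt [0.     0.0001] F [0.  2.  0.5]
226 [277] [287] 11 | 231 [285] [287] 3 | 236 [284] [287] 4 | 241 [284] [286] 3 | 246 [284] [286] 3 | 251 [284] [286] 3 | 256 [283] [286] 4 | 261 [276] [286] 6 | 266 [283] [285] 3 |
```

```bash
python3 -m creep '{"increments":[{"dr":[0,0,0],"offset":[1.5,0,0],"gripper":50},{"dr":[0,0,0],"offset":[1.5,0,0],"gripper":50},{"dr":[0,0,0],"offset":[1.5,0,0],"gripper":50},{"dr":[0,0,0],"offset":[1.5,0,0],"gripper":50},{"dr":[0,0,0],"offset":[1.5,0,0],"gripper":50}]}'>/dev/null;python3 st.py;python3 gap.py
python3 -m creep '{"increments":[{"dr":[0,0,0],"offset":[0.5,0,0],"gripper":50},{"dr":[0,0,0],"offset":[0.5,0,0],"gripper":50},{"dr":[0,0,0],"offset":[0.5,0,0],"gripper":50},{"dr":[0,0,0],"offset":[0,0,0],"gripper":50},{"dr":[0,0,0],"offset":[0,0,0],"gripper":50}]}'>/dev/null;python3 st.py;python3 gap.py
```

```text
23.12 [ 0.1  -0.04 -0.41  1.2   0.   -1.41] [478.7  49.7 -31.5] head -93.38 tilt [0.     0.0001] F [-0.2  2.4  0.2]
226 [277] [287] 11 | 231 [] [] 0 | 236 [] [] 0 | 241 [] [] 0 | 246 [] [] 0 | 251 [] [] 0 | 256 [] [] 0 | 261 [279] [280] 2 | 266 [] [] 0 | 
23.8 [ 0.1  -0.04 -0.41  1.2  -0.   -1.41] [478.6  48.2 -31.5] head -93.38 tilt [ 0.0001 -0.0001] F [0.4 2.2 1.1]
226 [277] [287] 11 | 231 [] [] 0 | 236 [] [] 0 | 241 [] [] 0 | 246 [] [] 0 | 251 [] [] 0 | 256 [] [] 0 | 261 [280] [280] 1 | 266 [] [] 0 |
```

Still no stop force, so I'll creep on in 0.5 mm rows and watch the force.

```bash
python3 -m creep '{"increments":[{"dr":[0,0,0],"offset":[0.5,0,0],"gripper":50},{"dr":[0,0,0],"offset":[0.5,0,0],"gripper":50},{"dr":[0,0,0],"offset":[0.5,0,0],"gripper":50},{"dr":[0,0,0],"offset":[0,0,0],"gripper":50},{"dr":[0,0,0],"offset":[0,0,0],"gripper":50}]}'>/dev/null;python3 st.py
```

```text
24.48 [ 0.1  -0.04 -0.41  1.2  -0.   -1.41] [478.5  46.7 -31.5] head -93.38 tilt [-0.     -0.0001] F [-0.1  2.2  1.6]
```

```bash
python3 -m creep '{"increments":[{"dr":[0,0,0],"offset":[0.5,0,0],"gripper":50},{"dr":[0,0,0],"offset":[0.5,0,0],"gripper":50},{"dr":[0,0,0],"offset":[0,0,0],"gripper":50},{"dr":[0,0,0],"offset":[0,0,0],"gripper":50},{"dr":[0,0,0],"offset":[0,0,0],"gripper":50}]}'>/dev/null;python3 st.py
```

```text
25.1 [ 0.1  -0.04 -0.41  1.2  -0.   -1.42] [478.4  45.7 -31.5] head -93.38 tilt [ 0.0001 -0.0001] F [-0.2  2.3  1.8]
```

```bash
python3 -m creep '{"increments":[{"dr":[0,0,0],"offset":[0.5,0,0],"gripper":50},{"dr":[0,0,0],"offset":[0.5,0,0],"gripper":50},{"dr":[0,0,0],"offset":[0,0,0],"gripper":50},{"dr":[0,0,0],"offset":[0,0,0],"gripper":50},{"dr":[0,0,0],"offset":[0,0,0],"gripper":50}]}'>/dev/null;python3 st.py
```

```text
25.73 [ 0.09 -0.04 -0.41  1.2  -0.   -1.42] [478.4  44.7 -31.5] head -93.38 tilt [ 0.     -0.0001] F [0.2 2.9 1.7]
```

```bash
python3 -m creep '{"increments":[{"dr":[0,0,0],"offset":[0.5,0,0],"gripper":50},{"dr":[0,0,0],"offset":[0.5,0,0],"gripper":50},{"dr":[0,0,0],"offset":[0,0,0],"gripper":50},{"dr":[0,0,0],"offset":[0,0,0],"gripper":50},{"dr":[0,0,0],"offset":[0,0,0],"gripper":50}]}'>/dev/null;python3 st.py;python3 gap.py
```

```text
26.35 [ 0.09 -0.04 -0.41  1.2   0.   -1.42] [478.3  44.4 -31.5] head -93.35 tilt [0.     0.0015] F [-0.4  6.4  1.5]
226 [277] [287] 11 | 231 [] [] 0 | 236 [] [] 0 | 241 [] [] 0 | 246 [] [] 0 | 251 [] [] 0 | 256 [] [] 0 | 261 [281] [282] 2 | 266 [] [] 0 |
```

Force is rising and the TCP lags the command, so the plate is meeting the stop. A little more push will seat it squarely.

```bash
python3 -m creep '{"increments":[{"dr":[0,0,0],"offset":[0.5,0,0],"gripper":50},{"dr":[0,0,0],"offset":[0.5,0,0],"gripper":50},{"dr":[0,0,0],"offset":[0,0,0],"gripper":50},{"dr":[0,0,0],"offset":[0,0,0],"gripper":50},{"dr":[0,0,0],"offset":[0,0,0],"gripper":50}]}'>/dev/null;python3 st.py
```

```text
27.02 [ 0.09 -0.04 -0.41  1.2   0.   -1.42] [478.2  44.3 -31.5] head -93.31 tilt [-0.0001  0.0034] F [ 0.9 12.2  1.4]
```

```bash
python3 -m creep '{"increments":[{"dr":[0,0,0],"offset":[0.5,0,0],"gripper":50},{"dr":[0,0,0],"offset":[0.5,0,0],"gripper":50},{"dr":[0,0,0],"offset":[0,0,0],"gripper":50},{"dr":[0,0,0],"offset":[0,0,0],"gripper":50},{"dr":[0,0,0],"offset":[0,0,0],"gripper":50}]}'>/dev/null;python3 st.py
```

```text
27.65 [ 0.09 -0.04 -0.41  1.2   0.01 -1.42] [478.2  44.3 -31.4] head -93.27 tilt [0.     0.0055] F [ 0.6 18.3  1.1]
```

It's firmly seated at 18 N with no further motion. Now I'll back off, lift clear and check.

```bash
python3 -m creep '{"increments":[{"dr":[0,0,0],"offset":[-3,0,0],"gripper":50},{"dr":[0,0,0],"offset":[-7,0,0],"gripper":50},{"dr":[0,0,0],"offset":[-15,0,0],"gripper":50},{"dr":[0,0,0],"offset":[-20,0,-10],"gripper":50},{"dr":[0,0,0],"offset":[-20,0,-30],"gripper":50}]}'>/dev/null
python3 -m creep '{"increments":[{"dr":[0,0,0],"offset":[-25,0,-30],"gripper":50},{"dr":[0,0,0],"offset":[-30,0,-30],"gripper":50},{"dr":[0,0,0],"offset":[-30,0,-30],"gripper":50},{"dr":[0,0,0],"offset":[-30,0,-30],"gripper":50},{"dr":[0,0,0],"offset":[0,0,0],"gripper":50}]}'>/dev/null;python3 st.py
python3 - <<'E'
from h import *
from pl import C,X,Y
b,_=cams.capture("top")
cv2.imwrite("pics/t7.png",cv2.resize(b[195:295,150:310],None,fx=4.5,fy=4.5,interpolation=2)[:,:,::-1])
k=rect(b,(215,215,263,275),lo=105,sat=45);q=w("top",k,.01)[:,:2]*1000-C;x=q@X;y=q@Y
e=[x[(abs(y-c)<4)].min() for c in(-35,-20,0,20,35)];print("rear edge jig x",np.round(e,1),"y range",y[x<-30].min(),y[x<-30].max())
E
python3 gap.py
```

```text
28.9 [ 0.43  0.04 -0.01  1.52 -0.   -1.09] [489.6 224.  130.5] head -93.24 tilt [0.0032 0.0014] F [ 0.8 -0.9 -0.5]
rear edge jig x [-76.6 -75.2 -76.3 -74.8 -75.6] y range -49.51353219197367 48.187945849883
226 [277] [287] 11 | 231 [] [] 0 | 236 [] [] 0 | 241 [] [] 0 | 246 [] [] 0 | 251 [] [] 0 | 256 [] [] 0 | 261 [281] [282] 2 | 266 [] [] 0 |
```

View pics/t7.png

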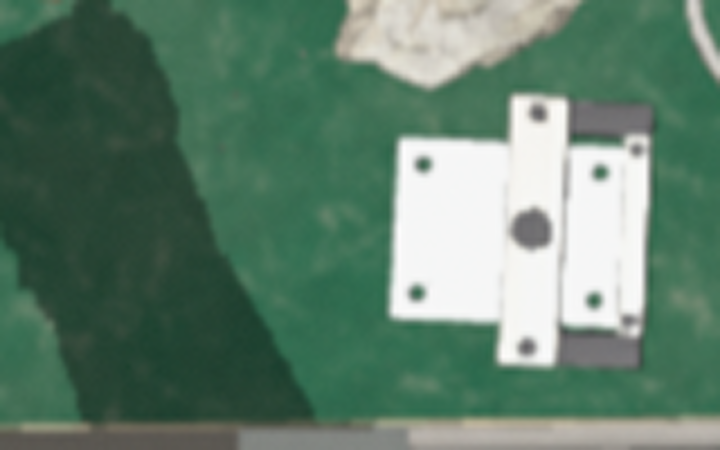

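The plate sits under the bridge, flush with the stop bar at column 622 of the crop. Its rear edge is at jig x of about -75.7 mm (nominal -75) and square, and the arm is clear. I'm handing in.

```bash
python3 -c "
from station import arm
print(arm.hand_in())"
```

```text
the job is handed in; nothing more can be done
None
```

The plate was pushed flat under the bridge until it rested square against the stop bar and was left there; the arm is clear, the bystanders were not touched, and I handed the job in at about 29 s.

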